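# Set the lantern's draught collar on the photo slate

## Robot

A 6-joint arm with a two-finger parallel gripper is mounted at the origin on a cart in front of the work surface, level with it; the furniture and walls round the work are solid. World frame = base frame: x ahead of the robot, y to its left, z up, the work surface at z = 0. Lengths are in mm, angles in rad, forces in N, time in s.
With the tool pointing down it reaches from about 350 to 775 mm from the base axis. Payload 7.3 kg.
Tool frame: the origin (TCP) lies midway between the tips of the shut fingers; the grasp point (between the pads) lies 19 mm behind it (env.grasp_offset is the distance from the TCP to the grasp point, in mm); x points along the fingers, y is the direction in which the jaws open and shut, and the axes are right-handed (so a half turn about x gives the same grasp; the last joint's range is limited). The gripper opens to 92 mm and grips with 3 to 60 N. Pads are 19 mm wide; open, the fingers measure 130 mm over their backs; the gripper's body (75 mm by 190 mm) begins 47 mm behind the grasp point.
Start: joints at [-1.265, 0.342, 1.524, -0, 1.275, -0.146], TCP at [229.232, -472.332, 226.741] pointing down, gripper open.
Joint ranges: [-2.53, 2.53], [-0.77, 2.02], [0.04, 2.7], [-1, 4.14], [0.28, 2.66], [-3.11, 3.11]. Speed limits (rad/s): [2.57, 2.57, 3.14, 3.14, 3.14, 3.14].

## Interface

Orientations are given as a unit quaternion [w, x, y, z].
In Python, from cell import env gives the robot as it stands.
- The arm moves only by the tool send_rows, never from a script. Its argument "steps" is a list of rows, each a list of 7 numbers: the shift along the tool's x, y, z in units of 40 mm (1.0 is 40 mm), then the turn, a rotation vector about the tool's x, y, z in units of 5 degrees (1.0 is 5 degrees), then the gripper command: -1 is fully open, 1 is shut, values between are in proportion. A call has 1 to 20 rows; each row is the pose to reach, as a shift and turn from the pose measured when the call began, along the tool's axes at that moment; what a row does not reach only later rows make up. A row lasts 1/12 s, in which the tool goes at most 41.7 mm and 7.16 degrees, less where a joint would pass 70% of its speed; a pose out of reach is approached as far as the arm can. A call with a gripper value outside its range is refused whole. The fingers move at their own pace and stop on an object; "force" is the grip in N (left out, the last holds). Time passes only in rows, so rows that repeat a pose let the fingers close. It gives the time, the measured TCP pose, the force and the opening at its end, in the units of the state.
- env.sense(): the state, without advancing time (a new reading comes with each control period).
- env.capture(name): name is "scene" or "side" or "wrist"; returns a dict with "color" (384x512x3 uint8, red, green, blue), "depth" (384x512 float32, mm along the optical axis (not along the pixel's ray), 0 where there is no reading), "camera_matrix" (3x3 intrinsics, pixels), "rvec" (rotation vector, rad) and "tvec" (3), from world to camera coordinates, as OpenCV has them; the wrist camera has in their place "hand_eye" (4x4, takes a point from camera to tool coordinates, whose origin is the TCP and whose axes are the tool frame's). Camera axes: x right, y down, z forward; pixel columns grow to the right and rows downward; lengths in mm; the calibration is good to about 2 mm. A picture is of the moment at which its call begins: read the wrist's pose just before it.
- env.hand_in(): hands the job in, once; it reports no verdict.
The state is a dict: "clock": time; "q": joint angles; "joint_velocities": joint speeds; "effort": joint torques, N m; "tool_pos": TCP position; "orientation": TCP orientation; "wrist_force": force on the tool from outside, world axes, zero at the start; "wrist_torque": the same for the moment, N m; "opening": opening from 0.0 (shut) to 1.0 (fully open).
Only numpy, scipy, OpenCV 4.12 (cv2) and the standard library are available. Lean on these libraries where they do the work, as an engineer would, in place of code of your own. Each camera call takes 0.05 s, during which the arm holds its last target.

## Task

The metal tealight lantern is to be photographed with its draught open. Lift it by the knob on top, not by its collar, and set it down gently and upright in the middle of the dark slate slab; let go of it, and then, while it stands there, turn the slim collar until the collar's nib stands right over the upright rib on the lantern's side. Do not touch the fixed rings just above and below the collar, and leave the tealight and the square candle where they are.

Things in the scene. Friction and masses are not known exactly. Their poses are not given: they have to be found in the camera images.
- lantern: Loose round light-grey metal tealight lantern, 0.6 kg, 102 mm tall, standing upright. Origin: centre of its underside; z up its axis. From the bottom: foot 64 mm in diameter (z 0 to 7), plain shell 47 mm in diameter (z 7 to 44), fixed lower ring, turning collar, fixed upper ring, a low shoulder, and a knob 22 mm in diameter (z 78 to 96, domed top at 102). Its -x side bears the upright rib.
- lantern_knob (a point): Centre of the knob on top of the lantern, on the axis, 88 mm above the underside; the knob is 22 mm in diameter, gripped from above.
- rib (a point): Outer face of the upright rib, a fixed bar 6 mm wide on the shell below the lower ring (z 7.5 to 43.5 mm), at the lantern's -x side; this point is half-way up it, 32 mm from the axis. At the bottom the rib runs out along the foot to 46 mm from the axis (a lug 6 mm wide, 6.5 mm high), so that it shows from above beyond the collar. It is the mark for the nib.
- collar_centre (a point): Centre of the slim dark steel collar with the milled edge, on the lantern's axis, 56.5 mm above the underside. The collar is 60 mm in diameter and 10 mm high (z 51.5 to 61.5) and stands 5 mm proud of the fixed rings all round. It turns freely about the upright axis against light friction (0.02 N m) and stays where it is left.
- nib (a point): Outer end of the collar's one nib, a 6 mm wide, 9 mm high tooth that stands 9 mm out of the collar's edge (39 mm from the axis); it turns with the collar.
- collar (a joint): Angle of the collar on the lantern, rad, growing counter-clockwise seen from above; the nib is right over the rib at 2.30. It starts between 0 and 0.6; stops at -0.1 and 3.0.
- upper_ring: Fixed smooth ring just above the collar, 50 mm in diameter, z 62.5 to 67.5 mm above the lantern's underside (origin as the lantern's). Not to be touched.
- lower_ring: Fixed smooth ring just below the collar, 50 mm in diameter, z 44.5 to 50.5 mm above the lantern's underside (origin as the lantern's). Not to be touched.
- collar_band: The collar's outer band with its milled edge and nib, as a body (origin at the centre of the lantern's underside; turns with the collar).
- slate: Dark slate slab lying fixed on the table, 90 mm (its x) by 160 mm (its y), 22 mm thick; origin: centre of its underside.
- tealight: Bystander: loose tealight in a metal cup, 38 mm in diameter, 24 mm tall, standing between the lantern and the slate; origin: centre of its underside.
- candle_square: Bystander: loose square candle, 45 mm wide, 123 mm tall, standing farther back; origin: centre of its underside.
Not all that is in view belongs to the job. Of the things that look like the slate, the larger one is meant.

How it is judged (in metres and radians):
On the way, in this order (a step that is already met when the one before it is completed fails the run):
1. the lantern stands upright on the middle of the slate, let go (x of lantern in the frame of slate between -0.02 and 0.02 m and y of lantern in the frame of slate between -0.03 and 0.03 m and angle between lantern's own z axis and vertical below 0.05 rad and contact force between lantern and slate above 1.5 N and contact force between lantern and the fingers below 0.1 N), for 0.2 s.
2. the collar's nib is over the rib (value of joint collar between 2.15 and 2.45 rad), for 0.2 s.
At the end, for the whole second after the job is handed in: The lantern stands upright and still on the slate, its axis within 20 mm (across the slab) and 30 mm (along it) of the slab's middle, and the collar is within 0.15 rad of 2.30, where the nib is right over the rib (all of step 2 and x of lantern in the frame of slate between -0.02 and 0.02 m and y of lantern in the frame of slate between -0.03 and 0.03 m and angle between lantern's own z axis and vertical below 0.05 rad and contact force between lantern and slate above 1.5 N and linear speed of lantern below 0.02 m/s); the robot touches nothing.
It fails at once if a fixed ring above or below the collar was touched (over 1.5 N) (contact force between any of upper_ring, lower_ring and the fingers above 1.5 N or contact force between any of upper_ring, lower_ring and the arm above 1.5 N).
It fails at once if the lantern was lifted by its collar (height (world z) of lantern above 0.03 m and contact force between collar_band and the fingers above 1 N).
It fails at once if the lantern was tipped over (angle between lantern's own z axis and vertical above 0.6 rad).
It fails at once if the lantern was dropped or slammed on the slate (over 80 N) (contact force between lantern and slate above 80 N).
It fails at once if the tealight or the square candle was moved by more than 20 mm (distance of any of tealight, candle_square from where it was at the start of the episode above 0.02 m).
It also fails if it takes over 56 s, if anything falls off the work surface, if the arm or the gripper's body presses on something with over 40 N, if the wrist force passes 120 N, or if a joint passes its speed limit or range.

## Working session

There is one attempt and no reset: what is moved stays moved. The work goes in short steps, Python scripts to look and compute and a tool call to move; the robot and the scene stay as the last step left them, time stands still between calls to the robot, and variables do not carry over. Pictures are saved under pics/ and viewed, and the job is handed in when it is done.

Besides the shell and the picture viewer there is one more tool, called as name([rows], argument=value, ...), one row to a line, values as JSON. send_rows: Moves the arm, as the interface text tells. Its arguments: {"type":"object","properties":{"steps":{"type":"array"},"force":{"type":"number"}},"required":["steps"]}

```bash
ls; mkdir -p pics; cat > h.py <<'E'
import numpy as np, cv2
from cell import env
def cap(n,fn=None):
    s=env.sense(); d=env.capture(n)
    if fn: cv2.imwrite('pics/'+fn,d['color'][:,:,::-1])
    K=np.array(d['camera_matrix'],float)
    if 'hand_eye' in d:
        w,x,y,z=s['orientation']
        from scipy.spatial.transform import Rotation as R
        T=np.eye(4);T[:3,:3]=R.from_quat([x,y,z,w]).as_matrix();T[:3,3]=s['tool_pos']
        M=T@np.array(d['hand_eye']); Rc=M[:3,:3]; o=M[:3,3]
    else:
        Rw=cv2.Rodrigues(np.array(d['rvec'],float))[0]; Rc=Rw.T; o=-Rw.T@np.array(d['tvec'],float).ravel()
    return d,K,Rc,o
def plane(c,u,v,z):
    d,K,Rc,o=c
    r=Rc@np.linalg.inv(K)@np.array([u,v,1.0]); return o+r*(z-o[2])/r[2]
def cloud(c):
    d,K,Rc,o=c
    D=d['depth'].astype(float); v,u=np.mgrid[:D.shape[0],:D.shape[1]]
    p=np.stack([(u-K[0,2])/K[0,0]*D,(v-K[1,2])/K[1,1]*D,D],-1)@Rc.T+o
    p[D==0]=np.nan; return p
def proj(c,p):
    d,K,Rc,o=c
    q=K@(Rc.T@(np.array(p,float)-o)); return q[:2]/q[2]
E
python3 - <<'E'
from h import *
print(env.sense())
for n in ('scene','side','wrist'):
    c=cap(n,n+'0.png'); print(n,c[3],c[2][:,2])
E
```

```text
pics
{'clock': 0.0, 'q': array([-1.26501474e+00,  3.42736668e-01,  1.52502900e+00,  1.58852639e-05,
        1.27540020e+00, -1.46010497e-01]), 'joint_velocities': array([-0.00101466, -0.00058257, -0.00032531, -0.00167324,  0.00029816,
       -0.00011923]), 'effort': array([ 4.24100808e-04, -4.31242847e+01, -2.44217992e+01,  7.18708523e-02,
        5.59060683e-02, -1.13161075e-04]), 'tool_pos': array([ 229.09753819, -471.91728939,  226.03354969]), 'orientation': array([-0.15782107, -0.68910301, -0.15893081,  0.68918107]), 'wrist_force': array([ 0.26170051,  0.05503914, -0.31221265]), 'wrist_torque': array([ 0.0332516 , -0.0099707 , -0.05907353]), 'opening': 0.9992877476869371}
scene [173.7915023  813.36811721 483.39850827] [ 0.47986557 -0.7295954  -0.4872572 ]
side [ 344.64548979 -438.66404413  624.11190015] [ 0.29346388  0.72538948 -0.62264681]
wrist [ 287.75752698 -444.5017697   383.84047418] [-0.224748   -0.10762343 -0.96845523]
```

View pics/scene0.png

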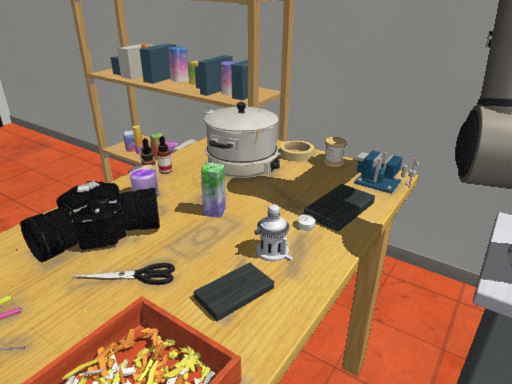

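View pics/side0.png

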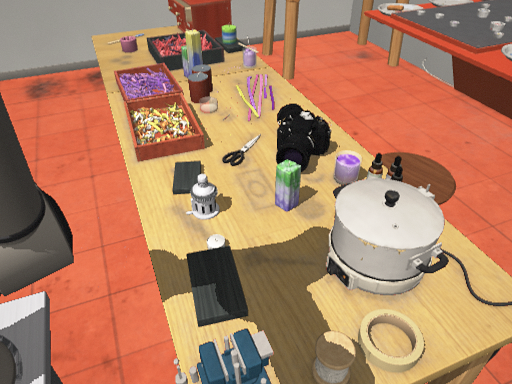

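View pics/wrist0.png

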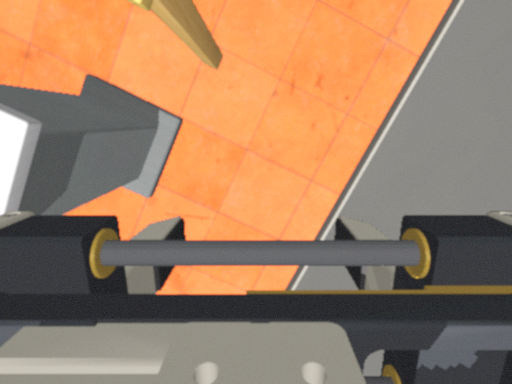

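The scene view shows the lantern at about (273,235), the tealight at (306,222), the square candle at (213,190) and two slabs, near (340,207) and (235,290). In the side view these are the lantern (204,197), tealight (216,241), candle (288,185) and slabs (217,285) and (187,177). Next I'll measure them.

```bash
cat > m.py <<'E'
from h import *
cs=cap('scene'); cd=cap('side')
for n,c,box in (('scene',cs,(240,195,90,75)),('side',cd,(165,160,70,95))):
    x,y,w,h=box; im=c[0]['color'][y:y+h,x:x+w,::-1]
    cv2.imwrite(f'pics/crop_{n}.png',cv2.resize(im,None,fx=7 if n=='scene' else 6,fy=7 if n=='scene' else 6,interpolation=cv2.INTER_CUBIC))
    hsv=cv2.cvtColor(c[0]['color'],cv2.COLOR_RGB2HSV)
    P=cloud(c)
    m=((hsv[...,2]<75)&(np.abs(P[...,2]-22)<6)&(P[...,0]>200)&(P[...,0]<700)).astype(np.uint8)
    k,l,st,ce=cv2.connectedComponentsWithStats(m)
    for i in range(1,k):
        if st[i,4]<300: continue
        cn=max(cv2.findContours((l==i).astype(np.uint8),cv2.RETR_EXTERNAL,cv2.CHAIN_APPROX_NONE)[0],key=len)
        pts=np.array([plane(c,u,v,22)[:2] for u,v in cn[:,0]],np.float32)
        print(n,'dark',st[i],ce[i],cv2.minAreaRect(pts), np.nanmedian(P[l==i][:,2]))
    # light grey tall blob near lantern : cloud over heights
    for lo,hi in ((80,96),(64,76),(52,61),(10,40),(1,6)):
        s=(P[...,2]>lo)&(P[...,2]<hi)&(hsv[...,1]<70)
        s[:, :]&= np.zeros_like(s)|True
        mask=np.zeros_like(s); mask[y:y+h,x:x+w]=1; s&=mask
        q=P[s][:,:2]
        if len(q): print(n,lo,hi,len(q),q.min(0),q.max(0),np.median(q,0))
E
python3 m.py
```

```text
scene dark [ 304  184   70   41 1423] [338.54392129 203.55305692] ((447.92333984375, 53.17229080200195), (160.886474609375, 90.1834487915039), 81.89054870605469) 18.764468578445985
scene 80 96 94 [485.44723971 255.12531547] [505.03051404 274.69864883] [491.45092067 270.26205107]
scene 64 76 253 [471.67303552 239.44767413] [520.18012842 286.91391351] [489.14023517 272.3736228 ]
scene 52 61 223 [466.54839545 234.92029869] [523.21161516 297.47904966] [485.13287485 283.86004916]
scene 10 40 985 [439.84595203  30.49264593] [518.58525436 356.85721375] [482.58738438 145.00216225]
scene 1 6 272 [439.1960778 116.3271998] [526.91279897 296.12832259] [478.53425155 274.39736622]
side dark [175 162  26  26 381] [187.03149606 171.69816273] ((490.9429931640625, 389.97601318359375), (109.3704605102539, 64.71904754638672), 74.03133392333984) 18.18394468417705
side dark [ 187  246   61   77 2858] [216.80020994 280.95556333] ((453.472900390625, 40.799781799316406), (162.62640380859375, 89.47364044189453), 82.38478088378906) 23.35910739813403
side 80 96 57 [488.90248853 249.68058851] [508.73013757 262.79008234] [497.23283625 253.08747694]
side 64 76 200 [474.13145133 233.58072205] [527.12563892 284.79256729] [495.90104535 248.70892946]
side 52 61 69 [469.73884626 230.56932699] [527.61382287 274.74182952] [492.50498705 235.82379543]
side 10 40 1383 [423.80824416  90.20679946] [622.46337085 459.74158569] [486.18301746 338.53501124]
side 1 6 73 [443.28954787 140.25325044] [623.07449585 431.78727478] [479.3398237  258.87399104]
```

View pics/crop_scene.png

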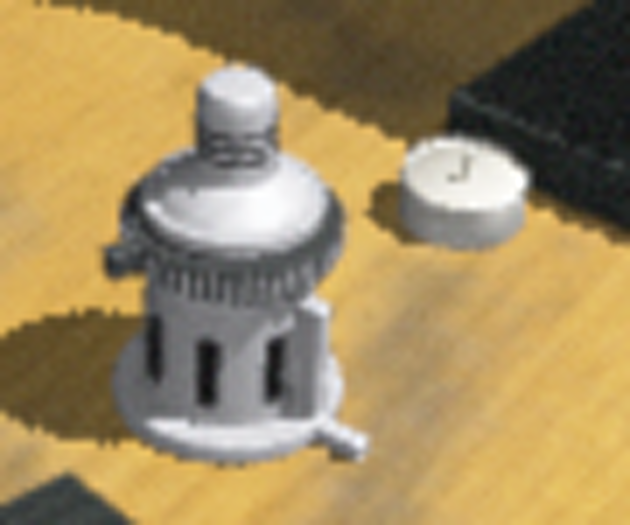

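View pics/crop_side.png

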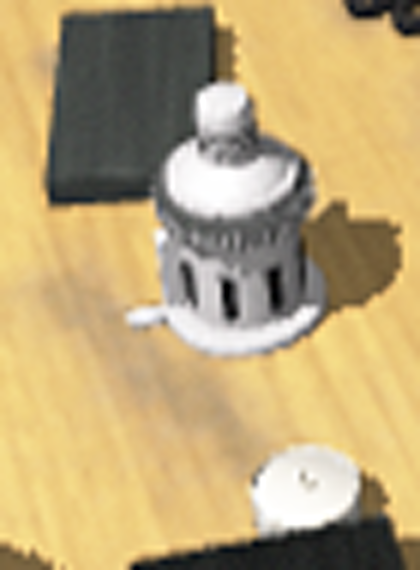

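```bash
python3 - <<'E'
from h import *
cs=cap('scene'); cd=cap('side')
ims=[]
for c,(x,y,w,h) in ((cs,(295,175,90,65)),(cd,(170,235,90,95))):
    im=c[0]['color'][y:y+h,x:x+w,::-1].copy()
    im=np.clip(im.astype(float)*2,0,255).astype(np.uint8)
    im=cv2.resize(im,None,fx=6,fy=6,interpolation=cv2.INTER_CUBIC)
    for ctr,col in (((447.9,53.2),(0,0,255)),((453.5,40.8),(0,255,0))):
      for z in (0,22):
        a=np.radians(82.1-90);R=np.array([[np.cos(a),-np.sin(a)],[np.sin(a),np.cos(a)]])
        pts=[proj(c,[*(np.array(ctr)+R@np.array(p)),z]) for p in ((45,80),(45,-80),(-45,-80),(-45,80))]
        pts=np.array([((u-x+.5)*6,(v-y+.5)*6) for u,v in pts],np.int32)
        cv2.polylines(im,[pts],True,col if z else tuple(int(k*.5) for k in col),1)
    ims.append(im)
H=max(i.shape[0] for i in ims)
cv2.imwrite('pics/slate_s.png',ims[0]);cv2.imwrite('pics/slate_d.png',ims[1])
E
```

```text
(no output)
```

View pics/slate_s.png

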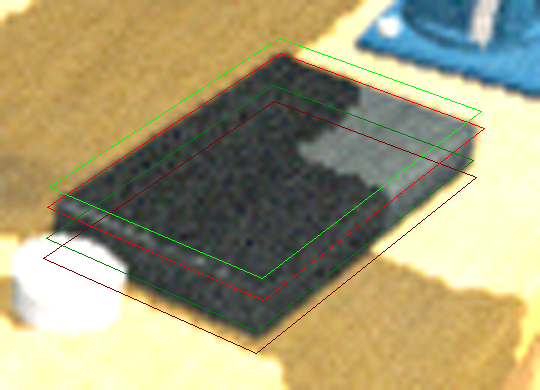

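View pics/slate_d.png

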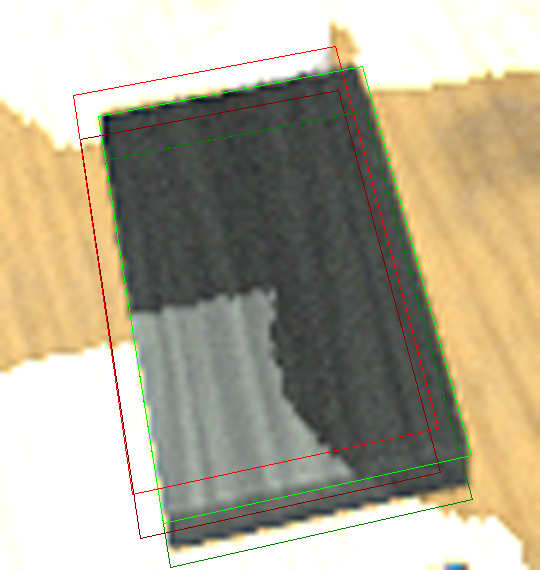

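```bash
python3 - <<'E'
from h import *
from scipy.optimize import least_squares
cs=cap('scene'); cd=cap('side')
pats={'scene':dict(table=(240,250,5),table2=(330,240,4),slabtop=(340,200,6)),'side':dict(table=(165,230,5),table2=(250,225,5),slabtop=(215,275,8))}
for n,c in (('scene',cs),('side',cd)):
    P=cloud(c)
    for k,(u,v,r) in pats[n].items():
        q=P[v-r:v+r,u-r:u+r].reshape(-1,3); print(n,k,np.nanmedian(q,0).round(1),np.nanstd(q[:,2]).round(1))
# two-view triangulation of slab top corners from color
def tri(ps,pd):
    A=[];b=[]
    for c,p in ((cs,ps),(cd,pd)):
        d,K,Rc,o=c; r=Rc@np.linalg.inv(K)@np.array([*p,1.]); r/=np.linalg.norm(r)
        M=np.eye(3)-np.outer(r,r); A.append(M); b.append(M@o)
    X=np.linalg.solve(sum(A),sum(b)); 
    return X,[np.linalg.norm(A[i]@X-b[i]).round(1) for i in (0,1)]
S=lambda p:(295+p[0]/6-.5,175+p[1]/6-.5); D=lambda p:(170+p[0]/6-.5,235+p[1]/6-.5)
print(tri(S((55,199)),D((100,113))), 'corner scene left / side top-left?')
print(tri(S((282,52)),D((362,65))))
print(tri(S((478,132)),D((469,457))))
# lantern knob top, crops
S2=lambda p:(240+p[0]/7-.5,195+p[1]/7-.5); D2=lambda p:(165+p[0]/6-.5,160+p[1]/6-.5)
print('lug end',tri(S2((360,445)),D2((133,318))))
print('knob mid',tri(S2((238,100)),D2((225,112))))
print('knob top centre',tri(S2((238,78)),D2((224,95))))
print('tealight top',tri(S2((466,170)),D2((307,482))))
E
```

```text
scene table [551.7 293.3  -2.9] 0.8
scene table2 [420.1 163.6  -3. ] 0.7
scene slabtop [455.7  37.3  18.8] 0.8
side table [396.8 234.6   1.3] 1.1
side table2 [576.5 176.3   1.8] 1.0
side slabtop [456.8  53.1  23.4] 1.0
(array([455.72720001, 140.41456031,  29.14649164]), [np.float64(37.4), np.float64(37.4)]) corner scene left / side top-left?
(array([471.29366932,  53.85067175,  76.65519319]), [np.float64(22.4), np.float64(22.4)])
(array([444.77118233, -50.6575348 ,  12.47305535]), [np.float64(42.8), np.float64(42.8)])
lug end (array([454.00722171, 267.07947161,   3.67780653]), [np.float64(2.1), np.float64(2.1)])
knob mid (array([498.09246688, 261.89608777,  94.00857847]), [np.float64(1.6), np.float64(1.6)])
knob top centre (array([498.30087261, 262.39491522, 101.09643382]), [np.float64(1.9), np.float64(1.9)])
tealight top (array([486.19328827, 146.03055666,  15.23038231]), [np.float64(2.4), np.float64(2.4)])
```

```bash
python3 - <<'E'
from h import *
cs=cap('scene'); cd=cap('side')
for n,c,zt in (('scene',cs,18.8),('side',cd,23.4)):
    P=cloud(c); im=c[0]['color'].copy()
    R=(P[...,0]>380)&(P[...,0]<530)&(P[...,1]>-70)&(P[...,1]<150)
    for nm,m in (('top',R&(abs(P[...,2]-zt)<2.5)),):
        m=m.astype(np.uint8)
        k,l,st,ce=cv2.connectedComponentsWithStats(m); i=1+np.argmax(st[1:,4]); m=l==i
        q=P[m][:,:2].astype(np.float32); print(n,'cloud rect',cv2.minAreaRect(q),m.sum())
        cn=max(cv2.findContours(m.astype(np.uint8),cv2.RETR_EXTERNAL,cv2.CHAIN_APPROX_NONE)[0],key=len)
        pts=np.array([plane(c,u,v,zt)[:2] for u,v in cn[:,0]],np.float32)
        print('ray rect',cv2.minAreaRect(pts)); print(cv2.boxPoints(cv2.minAreaRect(pts)).round(0).tolist())
    # knob from cloud: 
    off=zt-22
    R=(P[...,0]>460)&(P[...,0]<540)&(P[...,1]>220)&(P[...,1]<310)
    m=R&(P[...,2]>off+79); q=P[m]; print('knob pts',len(q),np.median(q,0),q.min(0),q.max(0))
    r=np.linalg.norm
    from scipy.optimize import least_squares
    s=q[q[:,2]<off+94][:,:2]; f=least_squares(lambda p:r(s-p,axis=1)-11,s.mean(0)+ (s.mean(0)-c[3][:2])/r(s.mean(0)-c[3][:2])*8,loss='soft_l1'); print('knob axis',f.x,f.cost,len(s))
    m2=R&(P[...,2]>off+10)&(P[...,2]<off+42); s=P[m2][:,:2]
    f=least_squares(lambda p:r(s-p,axis=1)-23.5,f.x,loss='soft_l1'); print('shell axis',f.x,len(s))
    R2=(P[...,0]>440)&(P[...,0]<520)&(P[...,1]>110)&(P[...,1]<185)&(P[...,2]>off+20)
    q=P[R2]; print('tealight',np.median(q,0),q.min(0),q.max(0))
    R2=(P[...,0]>540)&(P[...,0]<680)&(P[...,1]>200)&(P[...,1]<420)&(P[...,2]>off+100)&(P[...,2]<135)
    q=P[R2]; print('candle',np.median(q,0),q.min(0),q.max(0)) if len(q) else 0
E
```

```text
scene cloud rect ((450.5904846191406, 43.84892654418945), (164.51791381835938, 91.63764190673828), 82.60781860351562) 1468
ray rect ((449.6279296875, 46.58665466308594), (162.61972045898438, 91.26087951660156), 82.31458282470703)
[[394.0, -28.0], [484.0, -40.0], [506.0, 121.0], [415.0, 133.0]]
knob pts 168 [492.3535983  268.62982469  90.73654924] [485.18781643 254.12901563  75.88274589] [504.68571317 274.63311379  99.65194579]
knob axis [496.65800905 261.76282746] 23.42217955210446 85
shell axis [495.7005864 261.4617326] 369
tealight [465.71132986 117.90552003  18.89524518] [440.0402664  111.04418535  16.83252323] [505.52896871 146.56762038  21.27182288]
candle [667.14707517 223.68705327 106.21376654] [655.43349626 201.49331853  97.63222705] [679.81903354 236.68025724 110.57490239]
side cloud rect ((453.98272705078125, 43.29252243041992), (161.78323364257812, 89.80001068115234), 82.44083404541016) 3219
ray rect ((453.6827087402344, 42.16952896118164), (161.4075469970703, 89.53107452392578), 82.36984252929688)
[[399.0, -32.0], [487.0, -44.0], [509.0, 116.0], [420.0, 128.0]]
knob pts 119 [498.48720775 254.85423177  96.49942675] [489.07398394 248.280976    80.41178952] [509.99516003 271.84057701 104.23558685]
knob axis [499.92937575 262.24392744] 22.024195246918605 58
shell axis [499.00544162 262.57263007] 262
tealight [468.41138275 115.4434722   23.61772934] [440.34733181 110.06629714  21.4184942 ] [506.57699249 143.99962771  26.38393694]
candle [666.80246368 211.70671044 112.51460907] [658.8635375  200.38946196 101.70800213] [679.79107731 229.63133328 115.79252283]
```

```bash
python3 - <<'E'
from h import *
from scipy.spatial.transform import Rotation as R
s=env.sense(); w,x,y,z=s['orientation']; M=R.from_quat([x,y,z,w]).as_matrix(); print(M.round(3)); print('yaw y',np.degrees(np.arctan2(M[1,1],M[0,1])), np.degrees(s['q']))
t=np.array([498,262,180.])-s['tool_pos']; print('move units tool',(M.T@t/40).round(2),'pitch')
cs=cap('scene');cd=cap('side')
P=cloud(cs)
# nib : dark pixels near crop (113,258),(133,258)
for u,v in ((240+113/7-.5,195+260/7-.5),(240+128/7-.5,195+256/7-.5)):
    p=plane(cs,u,v,56.5-3); print('nib',p, np.degrees(np.arctan2(p[1]-261.6,p[0]-496.5)),np.hypot(p[1]-261.6,p[0]-496.5), P[int(v),int(u)])
E
```

```text
[[-0.     0.437 -0.9  ]
 [-0.    -0.9   -0.437]
 [-1.     0.     0.   ]]
yaw y -64.11235905012184 [-7.24787189e+01  1.95957603e+01  8.73281632e+01 -6.55897551e-04
  7.30757870e+01 -8.36616894e+00]
move units tool [  1.17 -13.58 -14.06] pitch
nib [514.68542632 292.96947099  53.5       ] 59.89838682327571 36.25952896318086 [513.75096496 296.56702767  57.34131323]
nib [512.43979074 289.19730833  53.5       ] 59.98991513378552 31.86986595770436 [510.54428807 294.7834752   57.57327029]
```

The bearings, cross-checked against both cameras' table-height offsets:

| Item | Position or angle |
|---|---|
| Lantern axis | about (498, 262) |
| Rib | points to about 173° |
| Nib | about 60° |
| Slate middle | about (452, 43.5), long axis at 82.4° |

The slab measures about 162 x 90 mm, so it is the large one. I'll move above the lantern at height, with the jaw line at -30°.

send_rows([
  [0,-0.6,-0.8,-0.3,0,0,-1],
  [0,-1.2,-1.6,-0.6,0,0,-1],
  [0,-1.8,-2.4,-1.0,0,0,-1],
  [0,-2.4,-3.2,-1.4,0,0,-1],
  [0,-3.0,-4.0,-1.7,0,0,-1],
  [0,-3.6,-4.8,-2.0,0,0,-1],
  [0,-4.2,-5.6,-2.4,0,0,-1],
  [0,-4.8,-6.4,-2.7,0,0,-1],
  [0,-5.4,-7.1,-3.0,0,0,-1],
  [0,-6.0,-7.9,-3.4,0,0,-1],
  [0,-6.8,-8.5,-3.7,0,0,-1],
  [0,-7.5,-9.1,-4.1,0,0,-1],
  [0,-8.3,-9.7,-4.4,0,0,-1],
  [0,-9.1,-10.3,-4.8,0,0,-1],
  [0,-9.8,-11.0,-5.1,0,0,-1],
  [0,-10.6,-11.6,-5.4,0,0,-1],
  [0,-11.4,-12.2,-5.8,0,0,-1],
  [0,-12.2,-12.8,-6.1,0,0,-1],
  [0,-12.9,-13.4,-6.5,0,0,-1],
  [0,-13.58,-14.06,-6.8,0,0,-1],
], force=20)

```text
clock: 2.32
tool_pos: [497.7, 264.1, 226.8]
orientation: [0.354, 0.612, 0.354, -0.612]
wrist_force: [-0.0, -0.2, 0.9]
opening: 0.995
```

```bash
cat > st.py <<'E'
from h import *
import sys
from scipy.spatial.transform import Rotation as R
s=env.sense(); w,x,y,z=s['orientation']; M=R.from_quat([x,y,z,w]).as_matrix()
print('clk',s['clock'],'pos',s['tool_pos'].round(1),'yaw y',np.degrees(np.arctan2(M[1,1],M[0,1])).round(2),'tilt x',M[:,0].round(3),'open',s['opening'],'F',s['wrist_force'].round(1),'q6',s['q'][5])
if len(sys.argv)>3:
    t=np.array(list(map(float,sys.argv[1:4])))-s['tool_pos']; print('units',(M.T@t/40).round(2))
    if len(sys.argv)>4: print('turn x units', -((float(sys.argv[4])-np.degrees(np.arctan2(M[1,1],M[0,1])))/5))
E
python3 st.py 498 262 150 -30
python3 - <<'E'
from h import *
cap('wrist','w1.png')
E
```

```text
clk 2.3167 pos [497.7 264.1 226.8] yaw y -29.97 tilt x [ 0. -0. -1.] open 0.9951054814735081 F [-0.  -0.2  0.9] q6 0.875032432858644
units [1.92 0.03 0.04]
turn x units 0.006284461644622752
```

View pics/w1.png

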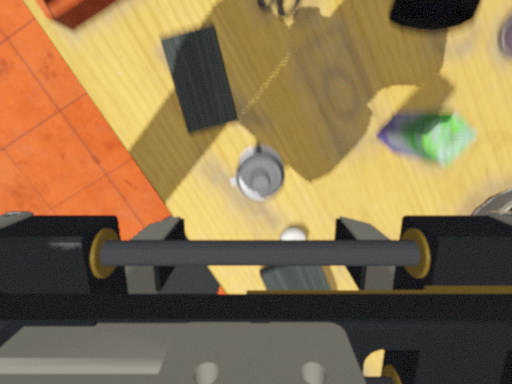

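```bash
python3 - <<'E'
from h import *
c=cap('wrist')
im=c[0]['color'][130:215,215:310,::-1]
cv2.imwrite('pics/w1c.png',cv2.resize(im,None,fx=7,fy=7,interpolation=cv2.INTER_CUBIC))
P=cloud(c); print(c[3], np.nanmedian(P[205:215,205:215].reshape(-1,3),0))
print('pred knob top',proj(c,[498,262,102]),'lug',proj(c,[454,267,3]))
E
```

```text
[530.77310849 325.54780931 384.29929924] [ 4.05020013e+02  2.53999316e+02 -3.43321655e-01]
pred knob top [262.63925879 191.53261603] lug [233.24256288 186.38768236]
```

View pics/w1c.png

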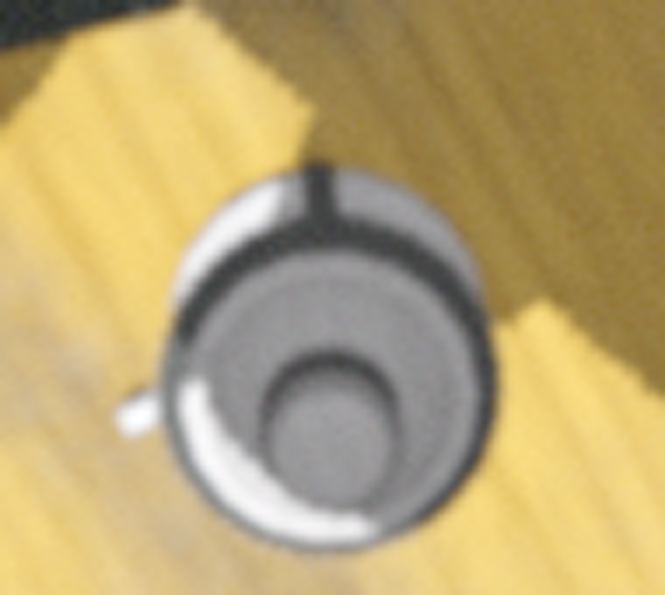

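The wrist view shows the knob top at pixel (262,192), predicted (263,191.5), so the position holds to about 1 mm. The nib tip is at (260,153) and the lug at (232,189).

```bash
python3 - <<'E'
from h import *
c=cap('wrist')
k=plane(c,262.1,192.4,102);co=plane(c,261.6,183.9,60.5);n=plane(c,259.9,153.1,60.5);l=plane(c,232.4,189.2,5)
print(k,co,n,l)
A=np.array([498,262]) 
for A in (co[:2],k[:2]):
  for p in(n,l): d=p[:2]-A; print(np.degrees(np.arctan2(d[1],d[0])),np.hypot(*d))
E
python3 st.py 498 262 84 -30
```

```text
[496.14438498 258.09731557 102.        ] [495.83556507 258.03942657  60.5       ] [512.41059284 291.07471084  60.5       ] [450.26574057 260.8059462    5.        ]
63.3553813013239 36.960269922163455
176.52586786552152 45.65372422032531
63.74503021190084 36.77088681631698
176.62123483250204 45.95853231242583
clk 2.4667 pos [498.  264.1 225.9] yaw y -29.9 tilt x [-0.001 -0.    -1.   ] open 0.9983535190497305 F [-1.6 -0.2  0.3] q6 0.8736232604329366
units [3.55 0.03 0.04]
turn x units 0.019530467775495452
```

send_rows([
  [0.6,0.01,0.05,0,0,0,-1],
  [1.2,0.03,0.1,0,0,0,-1],
  [1.8,0.03,0.1,0,0,0,-1],
  [2.4,0.03,0.1,0,0,0,-1],
  [2.9,0.03,0.1,0,0,0,-1],
  [3.2,0.03,0.1,0,0,0,-1],
  [3.4,0.03,0.1,0,0,0,-1],
  [3.5,0.03,0.1,0,0,0,-1],
  [3.57,0.03,0.1,0,0,0,-1],
  [3.57,0.03,0.1,0,0,0,-1],
])

```text
clock: 3.3
tool_pos: [497.2, 259.8, 83.4]
orientation: [-0.354, -0.612, -0.354, 0.612]
wrist_force: [0.5, -0.2, -0.2]
opening: 0.997
```

```bash
python3 st.py 497 260 83 -30
python3 - <<'E'
from h import *
a=cap('scene')[0]['color'][140:270,220:340,::-1]; b=cap('side')[0]['color'][110:250,140:270,::-1]
cv2.imwrite('pics/g1.png',np.hstack([cv2.resize(a,(390,420)),cv2.resize(b,(390,420))]))
E
```

```text
clk 3.3 pos [497.2 259.8  83.4] yaw y -29.93 tilt x [-0. -0. -1.] open 0.9970126524799435 F [ 0.5 -0.2 -0.2] q6 0.8673139177150134
units [ 0.01 -0.01 -0.  ]
turn x units 0.013602152995405703
```

View pics/g1.png

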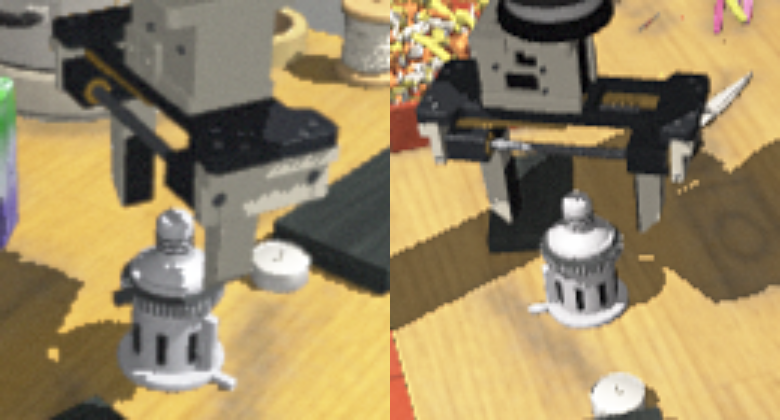

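The fingers straddle the knob, with the near finger to the right of the knob in the scene view. Next I'll close them.

send_rows([
  [0,0,0,0,0,0,1],
  [0,0,0,0,0,0,1],
  [0,0,0,0,0,0,1],
  [0,0,0,0,0,0,1],
  [0,0,0,0,0,0,1],
  [0,0,0,0,0,0,1],
  [0,0,0,0,0,0,1],
  [0,0,0,0,0,0,1],
  [0,0,0,0,0,0,1],
  [0,0,0,0,0,0,1],
], force=25)

```text
clock: 4.23
tool_pos: [497.4, 260.1, 83.9]
orientation: [0.354, 0.612, 0.354, -0.612]
wrist_force: [0.7, 0.2, 0.2]
opening: 0.325
```

```bash
python3 st.py 497 260 83 -30
```

```text
clk 4.2333 pos [497.4 260.1  83.9] yaw y -29.91 tilt x [ 0.001  0.    -1.   ] open 0.32455480999594905 F [0.7 0.2 0.2] q6 0.8673246300537115
units [ 0.02 -0.01  0.01]
turn x units 0.017211904426889645
```

send_rows([
  [0,0,0,0,0,0,1],
  [0,0,0,0,0,0,1],
  [0,0,0,0,0,0,1],
  [0,0,0,0,0,0,1],
  [0,0,0,0,0,0,1],
  [0,0,0,0,0,0,1],
])

```text
clock: 4.73
tool_pos: [497.2, 260.1, 83.9]
orientation: [0.354, 0.612, 0.354, -0.612]
wrist_force: [-2.4, 1.1, 0.6]
opening: 0.227
```

```bash
python3 st.py 497 260 83 -30
```

```text
clk 4.7333 pos [497.2 260.1  83.9] yaw y -29.91 tilt x [ 0.  0. -1.] open 0.22661084011624227 F [-2.4  1.1  0.6] q6 0.8673143245051336
units [ 0.02 -0.    0.01]
turn x units 0.01791225106638734
```

The opening reads 21 mm, close to the 22 mm knob. I'll lift now.

send_rows([
  [-0.1,0,0,0,0,0,1],
  [-0.3,0,0,0,0,0,1],
  [-0.6,0,0,0,0,0,1],
  [-0.9,0,0,0,0,0,1],
  [-1.2,0,0,0,0,0,1],
  [-1.5,0,0,0,0,0,1],
  [-1.8,0,0,0,0,0,1],
  [-2.1,0,0,0,0,0,1],
  [-2.2,0,0,0,0,0,1],
  [-2.2,0,0,0,0,0,1],
])

```text
clock: 5.57
tool_pos: [497.9, 260.2, 173.1]
orientation: [0.354, 0.613, 0.354, -0.611]
wrist_force: [-0.8, -0.1, -5.5]
opening: 0.231
```

```bash
python3 st.py 452 43.5 172 -30
python3 - <<'E'
from h import *
a=cap('scene')[0]['color'][140:270,220:340,::-1]; b=cap('side')[0]['color'][110:250,140:270,::-1]
cv2.imwrite('pics/g2.png',np.hstack([cv2.resize(a,(390,420)),cv2.resize(b,(390,420))]))
E
```

```text
clk 5.5667 pos [497.9 260.2 173.1] yaw y -29.92 tilt x [ 0.003  0.001 -1.   ] open 0.23093657945003415 F [-0.8 -0.1 -5.5] q6 0.8673519609230539
units [0.02 1.71 5.27]
turn x units 0.01678335861424145
```

View pics/g2.png

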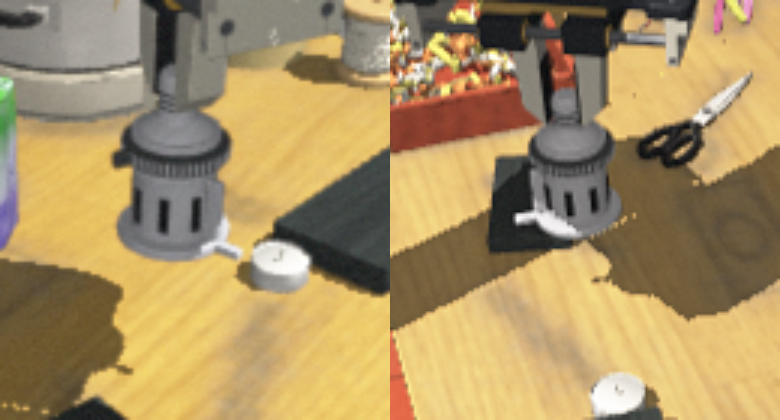

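The wrist force shows -5.5 N, the lantern hangs upright, and the foot is about 89 mm up, well above the tealight. I'll carry it to the slate.

send_rows([
  [0,0.1,0.2,0,0,0,1],
  [0,0.2,0.6,0,0,0,1],
  [0,0.4,1.2,0,0,0,1],
  [0,0.6,1.8,0,0,0,1],
  [0,0.78,2.4,0,0,0,1],
  [0,0.97,3.0,0,0,0,1],
  [0,1.17,3.6,0,0,0,1],
  [0,1.36,4.2,0,0,0,1],
  [0,1.52,4.7,0,0,0,1],
  [0,1.64,5.05,0,0,0,1],
  [0,1.71,5.27,0,0,0,1],
  [0,1.71,5.27,0,0,0,1],
  [0,1.71,5.27,0,0,0,1],
])

```text
clock: 6.75
tool_pos: [450.9, 43.0, 171.3]
orientation: [-0.353, -0.612, -0.354, 0.612]
wrist_force: [1.1, 0.6, -5.4]
opening: 0.228
```

```bash
python3 st.py 452 43.5 106 -30
python3 - <<'E'
from h import *
cs=cap('scene');cd=cap('side')
a=cs[0]['color'][120:250,280:400,::-1]; b=cd[0]['color'][140:330,150:280,::-1]
cv2.imwrite('pics/g3.png',np.hstack([cv2.resize(a,(388,420)),cv2.resize(b,(287,420))]))
E
```

```text
clk 6.75 pos [450.9  43.  171.3] yaw y -29.99 tilt x [-0.001  0.    -1.   ] open 0.22832933663701438 F [ 1.1  0.6 -5.4] q6 0.4485719132283234
units [ 1.63  0.02 -0.03]
turn x units 0.0017373434369204687
```

View pics/g3.png

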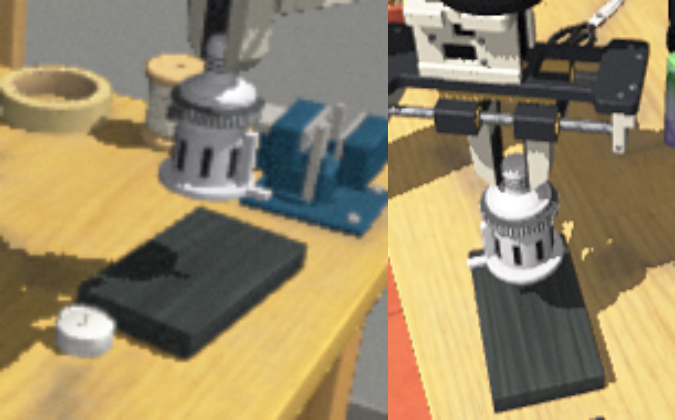

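send_rows([
  [0.1,0.01,-0.01,0,0,0,1],
  [0.3,0.02,-0.03,0,0,0,1],
  [0.6,0.02,-0.03,0,0,0,1],
  [0.9,0.02,-0.03,0,0,0,1],
  [1.15,0.02,-0.03,0,0,0,1],
  [1.35,0.02,-0.03,0,0,0,1],
  [1.45,0.02,-0.03,0,0,0,1],
  [1.5,0.02,-0.03,0,0,0,1],
  [1.53,0.02,-0.03,0,0,0,1],
  [1.53,0.02,-0.03,0,0,0,1],
  [1.53,0.02,-0.03,0,0,0,1],
])

```text
clock: 7.77
tool_pos: [452.7, 44.3, 110.5]
orientation: [0.354, 0.612, 0.354, -0.612]
wrist_force: [0.8, -0.0, -4.5]
opening: 0.229
```

```bash
python3 st.py 452 43.5 106 -30
python3 - <<'E'
from h import *
cs=cap('scene');cd=cap('side')
a=cs[0]['color'][120:250,280:400,::-1]; b=cd[0]['color'][140:330,150:280,::-1]
cv2.imwrite('pics/g4.png',np.hstack([cv2.resize(a,(388,420)),cv2.resize(b,(287,420))]))
E
```

```text
clk 7.7667 pos [452.7  44.3 110.5] yaw y -29.89 tilt x [ 0.  0. -1.] open 0.2292392550865503 F [ 0.8 -0.  -4.5] q6 0.45021413701313184
units [ 0.11 -0.01  0.03]
turn x units 0.02299402373675008
```

View pics/g4.png

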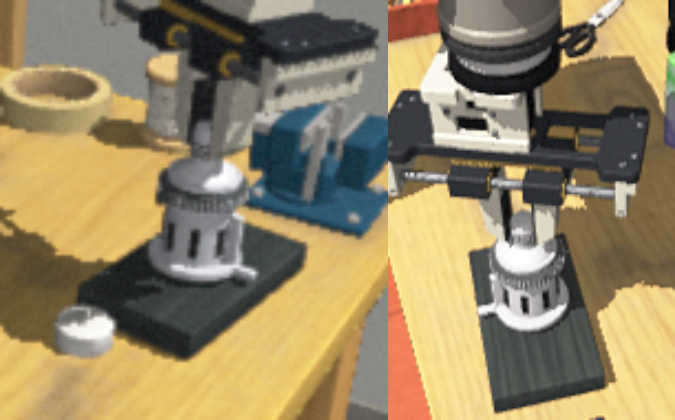

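It is centred over the slab in both views. I'll lower it slowly to contact.

send_rows([
  [0.02,0,0,0,0,0,1],
  [0.04,0,0,0,0,0,1],
  [0.06,0,0,0,0,0,1],
  [0.08,0,0,0,0,0,1],
  [0.1,0,0,0,0,0,1],
  [0.11,0,0,0,0,0,1],
  [0.11,0,0,0,0,0,1],
])

```text
clock: 8.45
tool_pos: [452.6, 44.3, 106.0]
orientation: [0.354, 0.612, 0.354, -0.612]
wrist_force: [-0.8, -0.4, -5.9]
opening: 0.23
```

```bash
python3 st.py 452 43.5 105 -30
```

```text
clk 8.45 pos [452.6  44.3 106. ] yaw y -29.89 tilt x [ 0.  0. -1.] open 0.23025316285157854 F [-0.8 -0.4 -5.9] q6 0.450197342774278
units [ 0.03 -0.    0.02]
turn x units 0.021988334006731235
```

send_rows([
  [0.01,0,0,0,0,0,1],
  [0.02,0,0,0,0,0,1],
  [0.03,0,0,0,0,0,1],
  [0.03,0,0,0,0,0,1],
])

```text
clock: 8.78
tool_pos: [452.8, 44.4, 105.8]
orientation: [0.354, 0.612, 0.354, -0.612]
wrist_force: [-3.3, 0.7, 6.5]
opening: 0.23
```

```bash
python3 st.py 452 43.5 105 -30
```

```text
clk 8.7833 pos [452.8  44.4 105.8] yaw y -29.89 tilt x [ 0.001  0.    -1.   ] open 0.22975710145032888 F [-3.3  0.7  6.5] q6 0.4502715972516412
units [ 0.02 -0.01  0.03]
turn x units 0.022503935140291274
```

It is in contact, with the wrist force up from -5.9 to +6.5 N. I'll release it.

send_rows([
  [0,0,0,0,0,0,0.4],
  [0,0,0,0,0,0,0.2],
  [0,0,0,0,0,0,-0.2],
  [0,0,0,0,0,0,-0.6],
  [0,0,0,0,0,0,-1],
  [0,0,0,0,0,0,-1],
  [0,0,0,0,0,0,-1],
  [0,0,0,0,0,0,-1],
  [0,0,0,0,0,0,-1],
  [0,0,0,0,0,0,-1],
  [0,0,0,0,0,0,-1],
  [0,0,0,0,0,0,-1],
  [-0.3,0,0,0,0,0,-1],
  [-0.8,0,0,0,0,0,-1],
  [-1.4,0,0,0,0,0,-1],
  [-2.0,0,0,0,0,0,-1],
  [-2.6,0,0,0,0,0,-1],
  [-3.0,0,0,0,0,0,-1],
  [-3.0,0,0,0,0,0,-1],
])

```text
clock: 10.37
tool_pos: [454.4, 44.3, 229.1]
orientation: [0.356, 0.614, 0.353, -0.61]
wrist_force: [0.7, -0.0, 0.4]
opening: 1.003
```

```bash
cat > look.py <<'E'
from h import *
import sys
c=cap('wrist'); n=sys.argv[1]
print(c[3])
u,v=proj(c,[452.5,44,90]).astype(int); print('crop origin',u-50,v-45)
im=c[0]['color'][v-45:v+45,u-50:u+50,::-1]
cv2.imwrite('pics/%s.png'%n,cv2.resize(im,None,fx=7,fy=6.5 and 7,interpolation=cv2.INTER_CUBIC)[:600])
cs=cap('scene');cd=cap('side')
a=cs[0]['color'][140:250,280:400,::-1]; b=cd[0]['color'][180:330,150:280,::-1]
cv2.imwrite('pics/%sb.png'%n,np.hstack([cv2.resize(a,(436,400)),cv2.resize(b,(347,400))]))
E
python3 st.py; python3 look.py w2
```

```text
clk 10.3667 pos [454.4  44.3 229.1] yaw y -29.88 tilt x [ 0.008 -0.    -1.   ] open 1.0027745882056698 F [ 0.7 -0.   0.4] q6 0.45029018881121013
[484.91975044 100.73997328 387.06529963]
crop origin 207 137
```

View pics/w2.png

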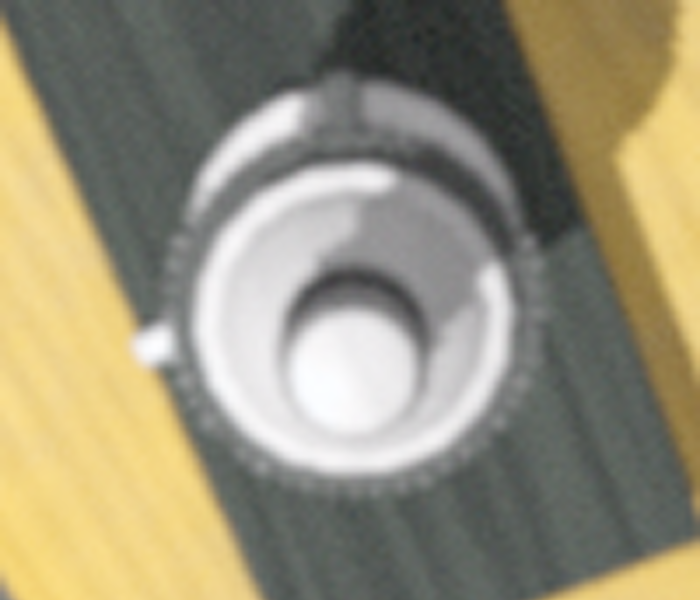

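View pics/w2b.png

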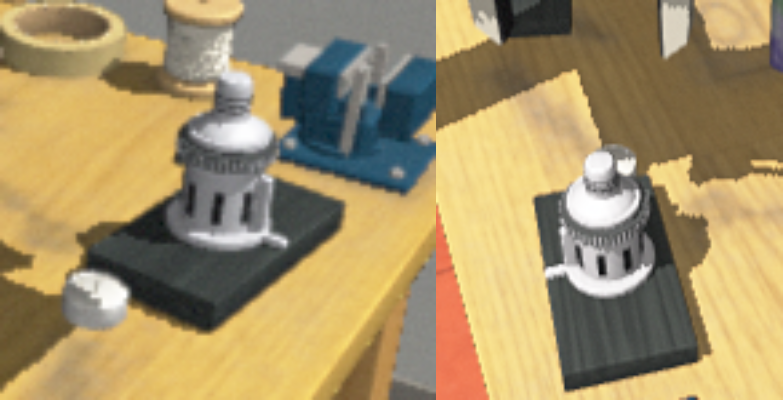

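The lantern stands upright on the slab. In the wrist crop the knob is at (353,375), the nib at (338,75) and the lug at (140,347).

```bash
python3 st.py; python3 - <<'E'
from h import *
c=cap('wrist')
u0,v0=proj(c,[452.5,44,90]).astype(int); print(u0-50,v0-45)
f=lambda x,y,z:plane(c,207+x/7-.43,137+y/7-.43,z)
k=f(353,375,122);r=f(352,318.5,89);n=f(338,75,83);l=f(140,347,26)
print(k,r,n,l)
A=(k+r)[:2]/2
for p in(n,l): d=p[:2]-A; print(np.degrees(np.arctan2(d[1],d[0])),np.hypot(*d))
# slab edges in wrist picture at z=22 (left edge, right edge) at several rows of the crop
for a,b in (((0,40),(262,598)),((505,10),(690,480))):
    p,q=f(*a,22),f(*b,22); d=(q-p)[:2]; d/=np.linalg.norm(d); nrm=np.array([-d[1],d[0]]); print('edge dir',np.degrees(np.arctan2(d[1],d[0])),'dist axis',(A-p[:2])@nrm)
E
```

```text
clk 10.5167 pos [452.1  44.4 225. ] yaw y -29.89 tilt x [-0.  0. -1.] open 1.0026046729534646 F [-0.2  0.7  0.1] q6 0.4502779201383292
210 137
[448.96364442  45.05476954 122.        ] [448.94908569  45.93737827  89.        ] [465.59109549  79.11704989  83.        ] [403.77411725  49.45984311  26.        ]
63.67506578803189 37.51112212011563
174.9863650887501 45.35578224526872
edge dir -96.75956125196103 dist axis 45.427241814658935
edge dir -97.2517946053608 dist axis -42.054559099372035
```

```bash
python3 look.py w3; python3 st.py 452.6 44.3 69 -28
```

```text
[483.89157917 100.75435948 382.31402994]
crop origin 210 137
clk 10.7167 pos [452.1  44.4 224.7] yaw y -29.89 tilt x [-0.001  0.    -1.   ] open 1.0027142727281133 F [ 0.4  0.2 -1.1] q6 0.45024161436729576
units [ 3.89  0.02 -0.01]
turn x units -0.37759250175581016
```

View pics/w3.png

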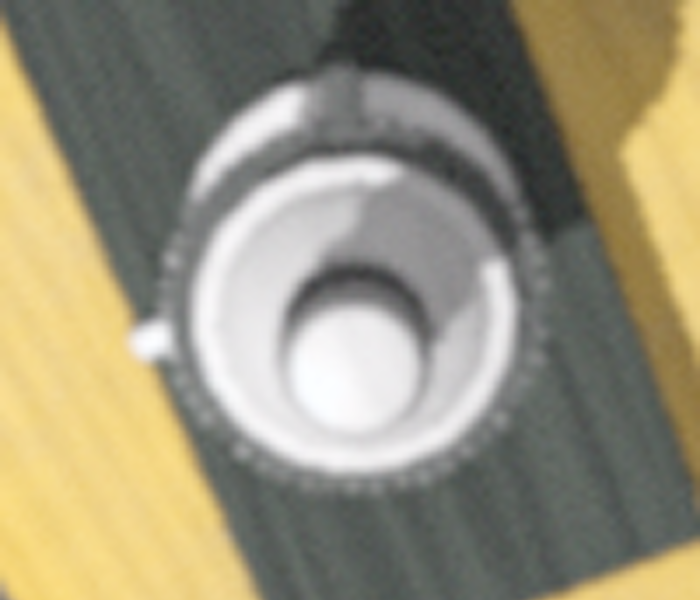

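```bash
python3 - <<'E'
from h import *
c=cap('wrist')
f=lambda x,y,z:plane(c,210+x/7-.43,137+y/7-.43,z)
k=f(354,370,122);r=f(354,313.5,89);n=f(339,68,83);l=f(138,342,26)
print(k,r,n,l)
A=(k+r)[:2]/2
for p in(n,l): d=p[:2]-A; print(np.degrees(np.arctan2(d[1],d[0])),np.hypot(*d))
for n,zo in (('scene',-3.2),('side',1.5)):
    c=cap(n);P=cloud(c);P[...,2]-=zo
    from scipy.optimize import least_squares
    R=(P[...,0]>400)&(P[...,0]<500)&(P[...,1]>0)&(P[...,1]<100)
    for lo,hi,rr in ((102,116,11),(32,63,23.5)):
        s=P[R&(P[...,2]>lo)&(P[...,2]<hi)][:,:2]
        g=least_squares(lambda p:np.linalg.norm(s-p,axis=1)-rr,[452.5,44],loss='soft_l1'); print(n,rr,g.x.round(1),len(s))
E
```

```text
[451.88372269  44.20202121 122.        ] [452.31924343  44.89103751  89.        ] [468.90957497  78.37360319  83.        ] [407.23084486  48.53055035  26.        ]
63.5780078073232 37.77277958497745
174.92606812977456 45.04715968607246
scene 11 [452.2  45.6] 62
scene 23.5 [451.3  45.6] 309
side 11 [455.4  46.3] 67
side 23.5 [454.8  46.6] 327
```

Both fixed cameras and the wrist camera put the axis at about (452.5, 45). The nib is at 63.6° and the rib at 175°. I'll descend around the collar with the tips at lantern height 47 mm, which is above the rib top (43.5) and outside the rings, and close lightly.

send_rows([
  [0.4,0.01,-0.01,-0.2,0,0,-1],
  [1.0,0.01,-0.01,-0.4,0,0,-1],
  [1.6,0.01,-0.01,-0.4,0,0,-1],
  [2.2,0.01,-0.01,-0.4,0,0,-1],
  [2.8,0.01,-0.01,-0.4,0,0,-1],
  [3.3,0.01,-0.01,-0.4,0,0,-1],
  [3.6,0.01,-0.01,-0.4,0,0,-1],
  [3.8,0.01,-0.01,-0.4,0,0,-1],
  [3.89,0.01,-0.01,-0.4,0,0,-1],
  [3.89,0.01,-0.01,-0.4,0,0,-1],
  [3.89,0.01,-0.01,-0.4,0,0,-1],
], force=4)

```text
clock: 11.78
tool_pos: [453.5, 44.5, 70.1]
orientation: [0.365, 0.606, 0.365, -0.605]
wrist_force: [-0.6, 0.3, -0.5]
opening: 0.996
```

```bash
python3 st.py 452.4 44.7 69 -28;  python3 - <<'E'
from h import *
cs=cap('scene');cd=cap('side')
a=cs[0]['color'][140:250,280:400,::-1]; b=cd[0]['color'][180:330,150:280,::-1]
cv2.imwrite('pics/g5.png',np.hstack([cv2.resize(a,(436,400)),cv2.resize(b,(347,400))]))
E
```

```text
clk 11.7833 pos [453.5  44.5  70.1] yaw y -27.88 tilt x [ 0.001  0.    -1.   ] open 0.9960461382536733 F [-0.6  0.3 -0.5] q6 0.4156808476506345
units [ 0.03 -0.03  0.01]
turn x units 0.023187023764489823
```

View pics/g5.png

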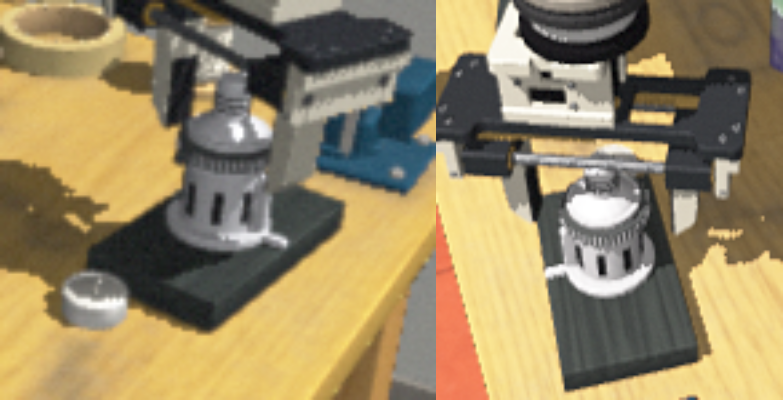

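send_rows([
  [0,-0.01,0,0,0,0,-0.7],
  [0,-0.02,0,0,0,0,-0.5],
  [0,-0.02,0,0,0,0,-0.4],
  [0,-0.02,0,0,0,0,-0.3],
  [0,-0.02,0,0,0,0,-0.25],
  [0,-0.02,0,0,0,0,-0.1],
  [0,-0.02,0,0,0,0,0],
  [0,-0.02,0,0,0,0,0],
  [0,-0.02,0,0,0,0,0],
  [0,-0.02,0,0,0,0,0],
], force=4)

```text
clock: 12.72
tool_pos: [452.9, 44.9, 70.5]
orientation: [0.365, 0.606, 0.365, -0.605]
wrist_force: [-0.9, -0.1, 2.0]
opening: 0.653
```

```bash
python3 st.py 452.4 44.7 69 84; python3 look.py w4
```

```text
clk 12.7167 pos [452.9  44.9  70.5] yaw y -27.89 tilt x [ 0.002  0.    -1.   ] open 0.6525992263266897 F [-0.9 -0.1  2. ] q6 0.41644691575020365
units [ 0.04 -0.01  0.01]
turn x units -22.377164571619076
[482.35821088 102.44001041 228.27105953]
crop origin 210 200
```

View pics/w4b.png

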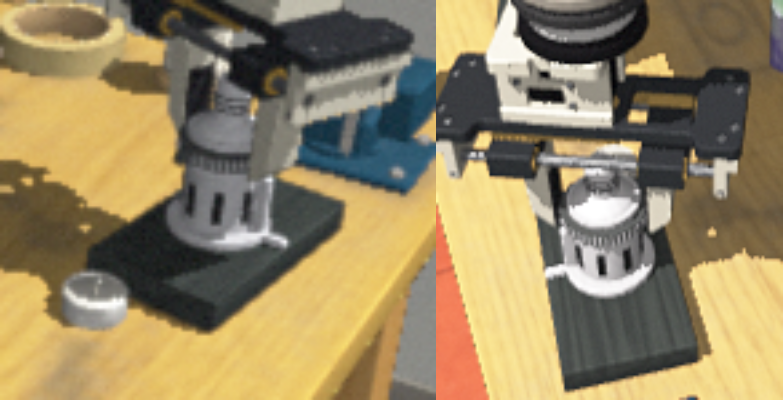

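The opening is 60.0 mm, which matches the collar diameter. I'll turn counter-clockwise, starting with 40°.

send_rows([
  [0,0,0,-0.3,0,0,0],
  [0,0,0,-0.9,0,0,0],
  [0,0,0,-1.6,0,0,0],
  [0,0,0,-2.3,0,0,0],
  [0,0,0,-3.0,0,0,0],
  [0,0,0,-3.7,0,0,0],
  [0,0,0,-4.4,0,0,0],
  [0,0,0,-5.1,0,0,0],
  [0,0,0,-5.8,0,0,0],
  [0,0,0,-6.5,0,0,0],
  [0,0,0,-7.2,0,0,0],
  [0,0,0,-7.7,0,0,0],
  [0,0,0,-8.0,0,0,0],
  [0,0,0,-8.0,0,0,0],
])

```text
clock: 14.03
tool_pos: [453.5, 44.9, 70.5]
orientation: [0.551, 0.445, 0.549, -0.444]
wrist_force: [1.4, 1.3, 0.7]
opening: 0.657
```

```bash
python3 st.py 452.9 44.9 70 84; python3 look.py w5
```

```text
clk 14.0333 pos [453.5  44.9  70.5] yaw y 12.17 tilt x [ 0.003  0.    -1.   ] open 0.6566141409520543 F [1.4 1.3 0.7] q6 -0.2826254449968446
units [ 0.01 -0.01 -0.  ]
turn x units -14.366577699772098
[437.43332437 108.64693215 228.21711986]
crop origin 210 200
```

View pics/w5b.png

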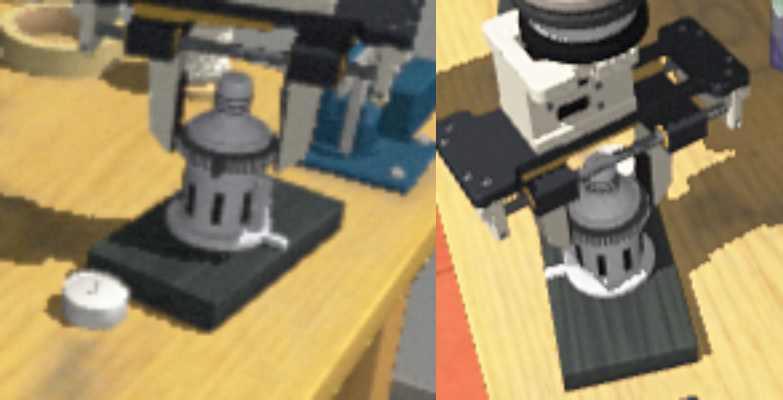

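View pics/w5.png

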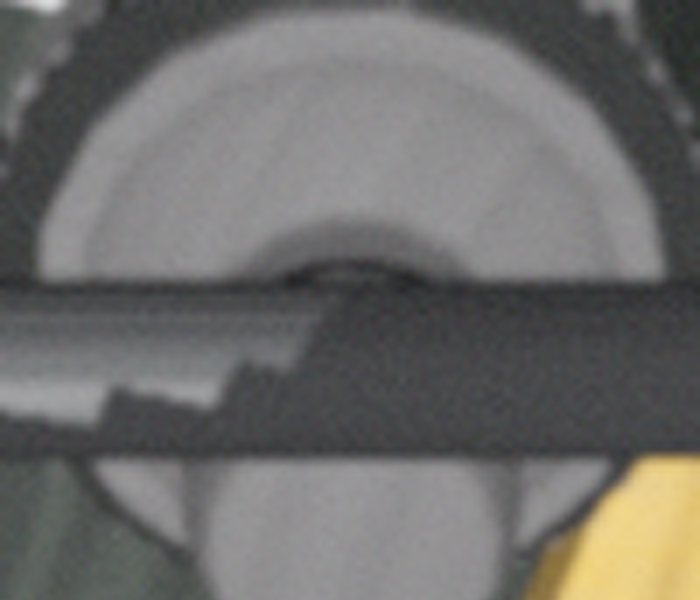

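```bash
python3 -c "
from h import *
cap('wrist','w6.png')"
```

```text
(no output)
```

View pics/w6.png

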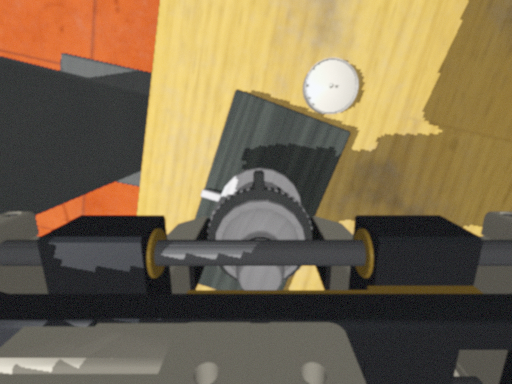

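The collar follows the hand (nib at (259,180), square to the jaws) and the body stays put (lug at (211,194)). I'll turn the remaining 72°.

send_rows([
  [0,0,0,-0.3,0,0,0],
  [0,0,0,-0.9,0,0,0],
  [0,0,0,-1.7,0,0,0],
  [0,0,0,-2.5,0,0,0],
  [0,0,0,-3.4,0,0,0],
  [0,0,0,-4.3,0,0,0],
  [0,0,0,-5.2,0,0,0],
  [0,0,0,-6.1,0,0,0],
  [0,0,0,-7.0,0,0,0],
  [0,0,0,-7.9,0,0,0],
  [0,0,0,-8.8,0,0,0],
  [0,0,0,-9.7,0,0,0],
  [0,0,0,-10.6,0,0,0],
  [0,0,0,-11.5,0,0,0],
  [0,0,0,-12.4,0,0,0],
  [0,0,0,-13.2,0,0,0],
  [0,0,0,-13.8,0,0,0],
  [0,0,0,-14.2,0,0,0],
  [0,0,0,-14.4,0,0,0],
  [0,0,0,-14.4,0,0,0],
])

```text
clock: 15.9
tool_pos: [453.4, 45.1, 70.5]
orientation: [0.707, 0.037, 0.705, -0.036]
wrist_force: [0.1, 3.3, -0.2]
opening: 0.65
```

```bash
python3 st.py 452.9 44.9 70 84; python3 -c "
from h import *
c=cap('wrist','w7.png')
im=c[0]['color'][140:240,190:320,::-1]
cv2.imwrite('pics/w7c.png',cv2.resize(im,None,fx=6,fy=6,interpolation=cv2.INTER_CUBIC))"
```

```text
clk 15.9 pos [453.4  45.1  70.5] yaw y 84.06 tilt x [ 0.003  0.    -1.   ] open 0.6501968302909386 F [ 0.1  3.3 -0.2] q6 -1.5374897426675935
units [ 0.01 -0.01 -0.01]
turn x units 0.012454918244725378
```

View pics/w7c.png

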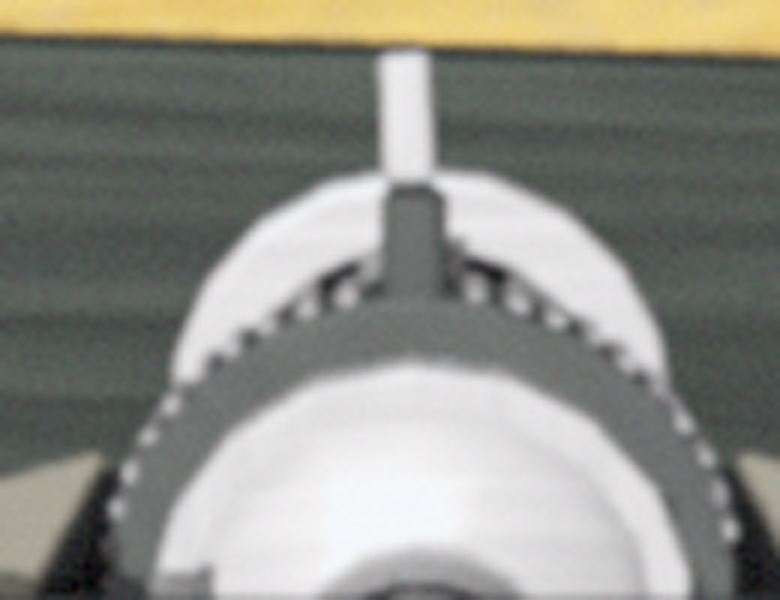

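In this crop the nib tip (413,190) lies right in line with the lug, from (405,55) to (410,178). I'll check it in numbers.

```bash
python3 - <<'E'
from h import *
c=cap('wrist')
f=lambda x,y,z:plane(c,190+x/6-.42,140+y/6-.42,z)
l1,l2=f(405,55,28.5),f(409,178,28.5); n1,n2=f(414,190,83),f(412,298,83)
a=lambda d:np.degrees(np.arctan2(d[1],d[0]))
print(l1,l2,n1,n2,'lug dir',a(l1-l2),'nib dir',a(n1-n2))
for A in ([453.4,45.1],[452.4,44.7]):
    A=np.array(A); print('bearing lug',a(l1[:2]-A),np.hypot(*(l1[:2]-A)),'nib',a(n1[:2]-A),np.hypot(*(n1[:2]-A)))
E
```

```text
[404.94695589  46.69681044  28.5       ] [419.83151854  45.58556929  28.5       ] [411.43937444  47.2533292   83.        ] [421.26953046  46.02671271  83.        ] lug dir 175.7303730013613 nib dir 172.88733992408748
bearing lug 178.11245299095754 48.479349074486315 nib 177.06228066690437 42.01584134770644
bearing lug 177.59043162011872 47.49503812852533 nib 176.43301501046875 41.04013080382014
```

The nib is within about 1 to 3° of the rib, against a tolerance of 8.6°. I'll release it and withdraw upwards.

send_rows([
  [0,0,0,0,0,0,-0.5],
  [0,0,0,0,0,0,-0.8],
  [0,0,0,0,0,0,-1],
  [0,0,0,0,0,0,-1],
  [0,0,0,0,0,0,-1],
  [0,0,0,0,0,0,-1],
  [0,0,0,0,0,0,-1],
  [-0.3,0,0,0,0,0,-1],
  [-0.8,0,0,0,0,0,-1],
  [-1.5,0,0,0,0,0,-1],
  [-2.2,0,0,0,0,0,-1],
  [-2.9,0,0,0,0,0,-1],
  [-3.6,0,0,0,0,0,-1],
  [-4.0,0,0,0,0,0,-1],
  [-4.0,0,0,0,0,0,-1],
  [-4.0,0,0,0,0,0,-1],
  [-4.0,0,0,0,0,0,-1],
])

```text
clock: 17.42
tool_pos: [452.3, 45.0, 229.5]
orientation: [0.706, 0.037, 0.706, -0.037]
wrist_force: [-0.7, 0.0, 0.3]
opening: 1.002
```

```bash
python3 st.py; python3 look.py w8
```

```text
clk 17.4167 pos [452.3  45.  229.5] yaw y 84.0 tilt x [ 0.001  0.    -1.   ] open 1.001532306677125 F [-0.7  0.   0.3] q6 -1.5363611953758207
[384.20664617  50.42276799 387.20397418]
crop origin 210 139
```

View pics/w8.png

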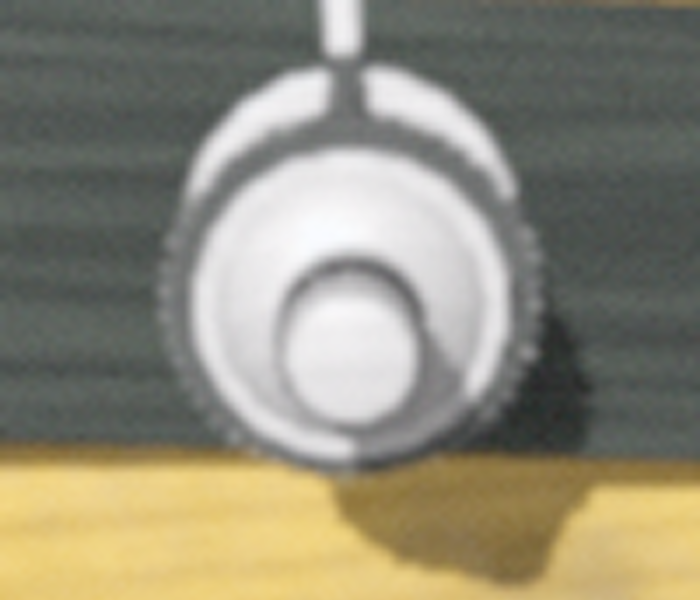

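View pics/w8b.png

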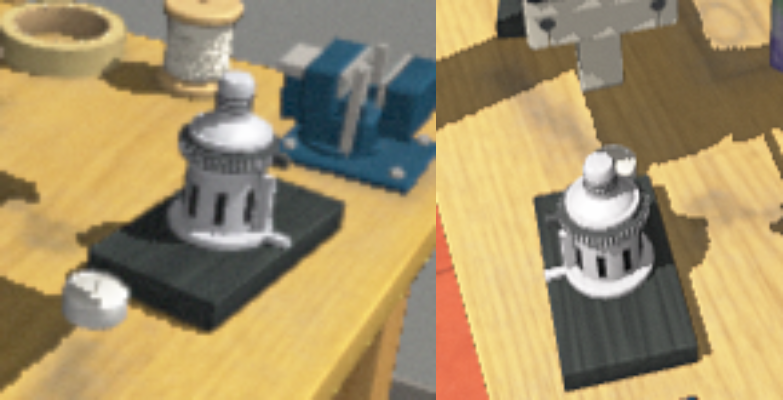

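```bash
python3 - <<'E'
from h import *
from scipy.optimize import least_squares
c=cap('wrist')
f=lambda x,y,z:plane(c,210+x/7-.43,139+y/7-.43,z)
k=f(352,352,122);r=f(351,304,89);n=f(348,65,83);l=f(343,28,28.5)
A=(k+r)[:2]/2; print('axis',A)
for p in(n,l): d=p[:2]-A; print(np.degrees(np.arctan2(d[1],d[0])),np.hypot(*d))
for nme,zo,ctr in (('scene',-3.2,(450.1,45.2)),('side',1.5,(453.8,42.7))):
    c=cap(nme);P=cloud(c);P[...,2]-=zo
    R=(P[...,0]>400)&(P[...,0]<500)&(P[...,1]>0)&(P[...,1]<100)
    s=P[R&(P[...,2]>32)&(P[...,2]<63)][:,:2]
    g=least_squares(lambda p:np.linalg.norm(s-p,axis=1)-23.5,[452.5,44],loss='soft_l1').x
    d=g-np.array(ctr); e=np.radians(82.4); al=np.array([np.cos(e),np.sin(e)])
    print(nme,'off across',d@np.array([al[1],-al[0]]),'along',d@al)
E
```

```text
axis [449.83004496  43.84922781]
174.79073394477095 36.739385467722215
176.17853978627406 38.28759960498752
scene off across 0.2832573356964386 along 0.09242811898431184
side off across -0.39429264902059125 along 3.2991963682621206
```

The nib bears 174.8° and the rib lug 176.2°. The lantern is within about 4 mm of the slab's middle and the arm is clear, so I'll hand in.

```bash
python3 -c "
from cell import env
print(env.hand_in()); print(env.sense()['clock'])"
```

```text
the job is handed in; nothing more can be done
None
the job is handed in; nothing more can be done
```

The job is handed in, with no verdict reported. I lifted the lantern by its knob, set it on the larger slate and let go. Then I gripped only the collar at 4 N and turned it 112° counter-clockwise, released it and withdrew upwards.

**Last checks:**
- **Position:** the lantern looks upright, with its axis about 0.4 mm across and 0 to 3 mm along from the slab's middle, by the two fixed cameras.
- **Collar:** the nib bears about 174.8° and the rib lug about 176.2°, a gap of 1.4°. Across all my estimates the gap was 1 to 3°, against about 8.6° allowed.
- **Touching and bystanders:** the tips stayed outside the rings by design, and the wrist force stayed within a few newtons while I turned the collar. I could not read the contact on the fixed rings directly. The tealight looks unmoved. I did not re-measure the square candle, but the arm never came near it.
- **Time:** about 17.5 s of the 56 s.

**Disagreements:** the cameras differed from each other by 2 to 4 mm. The scene view read about 3 mm low and the side view about 1.5 mm high, and I allowed for both. The final wrist view put the axis about 2.5 mm from where the hand had held it. All of this is well inside the tolerances.

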